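Fit the steel plate under the keeper rail, edge first

ROBOT

A 6-joint arm with a two-finger parallel gripper is mounted at the origin on a cart in front of the work surface, level with it; the furniture and walls round the work are solid. World frame = base frame: x ahead of the robot, y to its left, z up, the work surface at z = 0. Lengths are in mm, angles in degrees, forces in N, time in s.
With the tool pointing down it reaches from about 350 to 850 mm from the base axis. Payload 8.1 kg.
Tool frame: the origin (TCP) lies at the very end of the fingers, on their centre line; the grasp point (between the pads) lies 19 mm behind it; z points along the fingers, y is the line along which they close (so a half turn about z gives the same grasp; the last joint's range is limited). The gripper opens to 85 mm and grips with 20 to 120 N. Pads are 22 mm wide; open, the fingers measure 114 mm over their backs; the gripper's body (76 mm by 85 mm) begins 54 mm behind the grasp point. The pads swing forward as they close: fully open they stand 13 mm farther back than shut.
Start: joints at [71.368, 7.471, 85.268, -0, 87.261, -4.893], TCP at [142.483, 582.841, 231.292] pointing down, gripper open.
Joint ranges: [-169.43, 169.43], [-51.17, 129.36], [1.28, 143.12], [-76.62, 256.62], [0, 156.53], [-152.29, 152.29]. Speed limits (degrees/s): [136.94, 136.94, 159.86, 180, 180, 180].

INTERFACE

Orientations are given as [roll, pitch, yaw] about the fixed x, y, z axes, in that order (R = Rz(yaw) Ry(pitch) Rx(roll)).
In Python, from bench import sense, eyes, job, models gives the robot as it stands. The module is installed in compiled form; this text tells all that it offers.
- The arm moves only by the tool apply_moves, never from a script. Its argument "rows" is a list of rows, each a list of 6 numbers: the shift along the tool's x, y, z in mm, then the turn, a rotation vector about the tool's x, y, z in rad. In form: [[dx, dy, dz, rx, ry, rz], ...]. A call has exactly 5 rows; each row shifts and turns the commanded pose from where the row before left it, along the tool's axes as they then stand; what a row does not reach is not made up. A row lasts 1/8 s, in which the tool goes at most 62.5 mm and 10.7 degrees, less where a joint would pass 70% of its speed; a pose out of reach is approached as far as the arm can. A call is refused whole if a number of a shift passes 62.5 or a number of a turn 0.188, either way. A call with a gripper value outside its range is refused whole. "fingers" is the finger opening in mm, from 0 to 85.4, set as the call begins (left out, the last holds). The fingers move at their own pace and stop on an object; "grip_force" is the grip in N (left out, the last holds). Time passes only in rows, so rows that do not move let the fingers close, or fill a call up. It gives the time, the measured TCP pose, the force, the opening and the grip force at its end, in the units of the state.
- sense(): the state, without advancing time (a new reading comes with each control period).
- eyes.snapshot(name): name is "side" or "top" or "wrist"; returns (picture, depth): 400x640x3 uint8, red, green, blue; 400x640 float32, mm along the optical axis (not along the pixel's ray), 0 where there is no reading.
- eyes.get_calibration(name): a dict with "intrinsics" (3x3 intrinsics, pixels), "R" (3x3) and "t" (3): a world point X has camera coordinates R X + t; the wrist camera has in their place "mount" (4x4, takes a point from camera to tool coordinates, whose origin is the TCP and whose axes are the flange's). Camera axes: x right, y down, z forward; pixel columns grow to the right and rows downward; lengths in mm; the calibration is good to about 2 mm. A picture is of the moment at which its call begins: read the wrist's pose just before it. get_calibration takes no time and is no camera call.
- job.hand_in(): hands the job in; it is judged then, once.
Trained networks look in the newest picture that a camera, given by its name, has taken for a name from the list of things; names that differ only in an ending like _2 or _b are one class to them, and where a whole thing is asked for, a point or a joint stands for the part that bears it (a point fixed in the world has none). Each returns a list of dicts, best first, with "confidence" (0 to 1); they miss things now and then, are a little off and sometimes report something else, mostly with a low value. They report only what shows in the picture. A call takes as long as a camera call.
- models.boxes_of(name, camera): "xyz" ([x, y, z] in mm, in world coordinates, good to about 4 mm: the middle of the surface that is visible of it).
- models.cut_out(name, camera): "pixels" (400x640 bool, what is visible of it).
- models.place_of(name, camera): "xyz" ([x, y, z] in mm, in world coordinates, good to about 4 mm: a listed point, or the origin of a listed thing).
The state is a dict: "time": time; "joint_pos": joint angles; "qd": joint speeds; "joint_efforts": joint torques, N m; "tool_pos": TCP position; "tcp_rot": TCP orientation; "ft_force": force on the tool from outside, world axes, zero at the start; "wrist_torque": the same for the moment, N m; "finger_gap": finger opening in mm; "grip_force": force on a finger pad.
Only numpy, scipy, OpenCV 4.12 (cv2) and the standard library are available. Lean on these libraries where they do the work, as an engineer would, in place of code of your own. Each camera call takes 0.05 s, during which the arm holds its last target. There are 200 camera calls.

TASK

Lift the heavy steel plate straight up out of its tray by the upright lug and carry it to the keeper rail. Holding it tilted, rest one short edge on the table underneath both overhanging lips of the rail, the other short side still held a few centimetres up, and only then pivot the plate gently down until it lies flat on the table, centred along the rail and with its edge under both lips, and let go. Do not drop it, and leave the timer and the spare dish where they are.

Things in the scene. Friction and masses are not known exactly. Their poses are not given: they have to be found in the camera images.
- plate: Loose steel plate 96 (x) x 70 (y) x 8 mm, about 0.5 kg (varies). Origin at the centre of its underside, z up. An upright dark lug stands in the middle of its top: 12 mm thick along x, 36 mm wide along y, its top 44 mm above the underside. Gripped across the 12 mm (fingers closing along x), the plate tilts with the gripper. It is the same both ways round: either short edge may go first.
- plate_edge_a (a point): Middle of the plate's short bottom edge at its +x end (x = +48 mm from the plate's origin, z = 0).
- plate_edge_b (a point): Middle of the plate's short bottom edge at its -x end (x = -48 mm from the plate's origin, z = 0).
- tray: Fixed grey plastic tray 124 (x) x 98 (y) x 16 mm high; origin at the centre of its underside, on the table, z up. Its pocket is 100 x 74 mm and 12 mm deep over a 4 mm floor. The plate starts in it, aligned, with 2 mm play on each side and its top 4 mm below the rim: only the lug can be gripped. It stands on the robot's left.
- rail: Fixed aluminium keeper rail on the table, nearly straight ahead of the robot, its stop face looking to the robot's right; 104 mm long (y), 18 mm thick (x), 28 mm high. Its origin is on the bare table where the centre of the seated plate belongs; x points from there to the rail, z up. The upright stop face is at x = +48 mm. The seated plate lies on the table itself (z = 0).
- rail_lips (a point): Middle between the rail's two lips, at their underside (rail x = 42, y = 0, z = 20 mm). The lips, each 30 mm wide, are centred 33 mm either side of it along the rail's y, and overhang the table from the stop face (x = 48) to x = 36 mm; underside 20 mm, top 28 mm above the table. A plate edge tilted up to about 30 degrees fits under them.
- manipulator_right: Black micromanipulator, fixed, right of and behind the rail: it hangs from 0.04 to 0.40 m above the table where x = 0.44 to 0.60 m and y is below -0.02 m, and above 0.25 m farther left beyond x = 0.58 m. The microscope body stands left of it beyond about x = 0.55 m, with a round black knob (up to 0.1 m high) reaching forward to x = 0.51 m near y = 0.22 m. Keep clear of both.
- bench_timer: Small white bench timer 70 x 66 x 19 mm, behind the work. Leave alone.
- dish_spare: Clear round dish, 62 mm diameter, 18 mm high, behind the work. Leave alone.

How it is judged:
By the outcome, as a careful person would: the job done as asked, in the order asked, and still so for the second after the job is handed in, with the robot touching nothing.
It also fails if it takes over 45 s, if anything falls off the work surface, if the arm or the gripper's body presses on something with over 40 N, if the wrist force passes 120 N, or if a joint passes its speed limit or range.

## Working session

There is one attempt and no reset: what is moved stays moved. The work goes in short steps, Python scripts to look and compute and a tool call to move; the robot and the scene stay as the last step left them, time stands still between calls to the robot, and variables do not carry over. Pictures are saved under pics/ and viewed, at most 10 in all, crops included, and the job is handed in when it is done.

Besides the shell and the picture viewer there is one more tool, called after "Request:" as name(argument=value, ...), one argument or row to a line, values as JSON. apply_moves: Moves the arm, as the interface text tells. Its arguments: {"type":"object","properties":{"rows":{"type":"array"},"fingers":{"type":"number"},"grip_force":{"type":"number"}},"required":["rows"]}

```bash
mkdir -p pics
python3 - <<'E'
from bench import sense, eyes, job, models
import cv2,numpy as np
s=sense();print({k:np.round(v,2).tolist() for k,v in s.items()})
for c in ["side","top"]:
    im,d=eyes.snapshot(c);cv2.imwrite(f"pics/{c}0.png",im[:,:,::-1])
    k=eyes.get_calibration(c);print(c,np.round(k["R"],3).tolist(),np.round(k["t"]).tolist())
    for n in ["plate","plate_edge_a","plate_edge_b","tray","rail","rail_lips"]:
        print(n,[(np.round(r["xyz"],1).tolist(),round(r["confidence"],2)) for r in models.place_of(n,c)[:2]])
im,d=eyes.snapshot("wrist");cv2.imwrite("pics/wrist0.png",im[:,:,::-1]);print(np.round(eyes.get_calibration("wrist")["mount"],3).tolist())
E
```

```text
{'time': 0.0, 'joint_pos': [71.37, 7.51, 85.33, -0.0, 87.26, -4.89], 'qd': [0.03, 0.02, 0.05, -0.03, 0.05, 0.03], 'joint_efforts': [-0.0, -56.94, -50.06, -0.0, 0.01, 0.0], 'tool_pos': [142.31, 582.3, 230.24], 'tcp_rot': [-179.89, -0.01, 166.26], 'ft_force': [0.92, 0.57, 0.35], 'wrist_torque': [-0.0, -0.07, 0.01], 'grip_force': 0.0, 'finger_gap': 85.13}
side [[0.867, -0.498, 0.015], [-0.273, -0.501, -0.821], [0.417, 0.708, -0.57]] [-392.0, 269.0, 613.0]
plate [([460.1, 286.4, 7.9], 0.62), ([492.3, 246.2, 7.6], 0.19)]
plate_edge_a [([436.3, 324.8, 4.9], 0.79), ([493.7, 243.5, 6.0], 0.58)]
plate_edge_b [([436.3, 324.8, 4.9], 0.79), ([493.7, 243.5, 6.0], 0.58)]
tray [([458.4, 284.3, 1.0], 0.72), ([462.8, 286.6, 5.8], 0.56)]
rail []
rail_lips [([459.2, 54.2, 17.3], 0.88), ([584.6, 162.8, -7.0], 0.39)]
top [[-0.01, -1.0, 0.025], [-0.998, 0.009, -0.063], [0.063, -0.026, -0.998]] [159.0, 526.0, 1057.0]
plate [([462.3, 283.9, 3.2], 0.73)]
plate_edge_a [([488.8, 247.1, 4.8], 0.92), ([435.0, 324.4, 0.8], 0.7)]
plate_edge_b [([488.8, 247.1, 4.8], 0.92), ([435.0, 324.4, 0.8], 0.7)]
tray [([461.8, 283.2, -1.4], 0.73)]
rail []
rail_lips []
[[-0.001, -0.961, -0.276, 70.148], [1.0, -0.001, -0.0, -0.435], [-0.0, -0.276, 0.961, -143.2], [0.0, 0.0, 0.0, 1.0]]
```

View pics/side0.png

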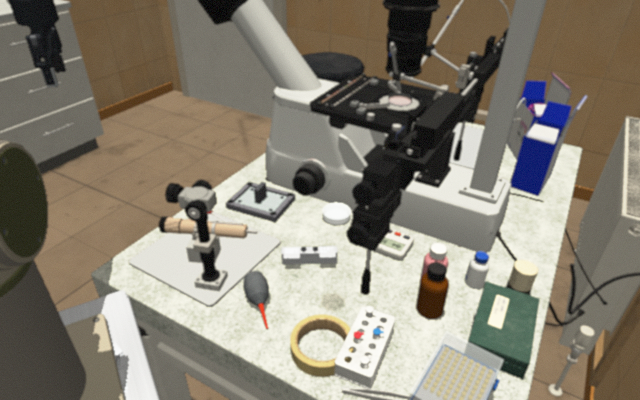

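View pics/top0.png

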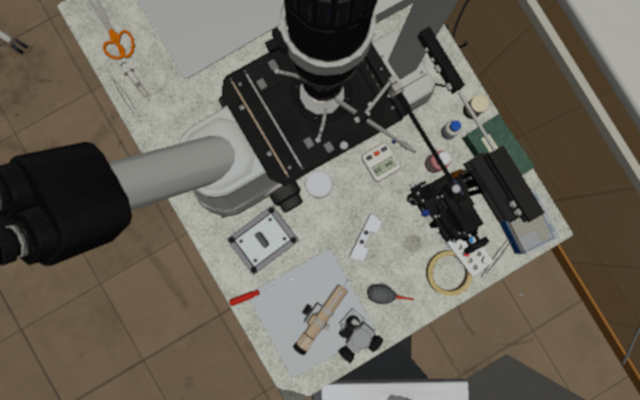

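The side view shows the tray at (260,200), the rail at (310,256) and a tall stand at (205,240). The top view shows the tray at (263,238), the rail at (365,238) running up and to the right, the dish at (318,184) and the timer at (381,161).

```bash
cat > h.py <<'E'
from bench import sense, eyes, job, models
import cv2,numpy as np
from scipy.spatial.transform import Rotation as Ro
def cam(c,s=None):
    k=eyes.get_calibration(c);K=np.array(k["intrinsics"])
    if c=="wrist":
        T=np.eye(4);T[:3,:3]=Ro.from_euler("xyz",s["tcp_rot"],degrees=True).as_matrix();T[:3,3]=s["tool_pos"]
        M=T@np.array(k["mount"])
    else:
        R=np.array(k["R"]);M=np.eye(4);M[:3,:3]=R.T;M[:3,3]=-R.T@np.array(k["t"])
    return K,M
def cloud(c):
    s=sense();K,M=cam(c,s);im,d=eyes.snapshot(c)
    v,u=np.mgrid[:400,:640]
    p=np.stack([(u-K[0,2])/K[0,0]*d,(v-K[1,2])/K[1,1]*d,d],-1)
    P=p@M[:3,:3].T+M[:3,3];P[d<=0]=np.nan
    return im,P
def rect(pts):
    (c,(w,h),a)=cv2.minAreaRect(np.float32(pts)[:,:2])
    if w<h:w,h,a=h,w,a+90
    return np.round([*c,w,h,a],1)
E
python3 - <<'E'
from h import *
for c in ["top","side"]:
    im,P=cloud(c)
    for n in ["tray","plate","rail","rail_lips","bench_timer","dish_spare"]:
        r=models.cut_out(n,c)
        for q in r[:2]:
            m=q["pixels"];X=P[m];X=X[~np.isnan(X[:,0])]
            if len(X)>5: print(c,n,round(q["confidence"],2),len(X),rect(X),np.round(np.percentile(X[:,2],[5,50,95])))
    # raw regions: rail area
    for nm,(x0,x1,y0,y1,z0,z1) in dict(rail=(400,540,-20,110,18,34),lug=(440,490,260,310,34,60),rim=(380,540,210,360,9,22)).items():
        with np.errstate(invalid='ignore'): m=(P[...,0]>x0)&(P[...,0]<x1)&(P[...,1]>y0)&(P[...,1]<y1)&(P[...,2]>z0)&(P[...,2]<z1)
        n,l,st,_=cv2.connectedComponentsWithStats(m.astype(np.uint8))
        if n>1:
            m=l==1+np.argmax(st[1:,4]);X=P[m];print(c,nm,len(X),rect(X),np.round(np.percentile(X[:,2],[5,50,95])))
    # stand height
    with np.errstate(invalid='ignore'): m=(P[...,0]>200)&(P[...,0]<400)&(P[...,1]>50)&(P[...,1]<330)&(P[...,2]>40)&(P[...,2]<300)
    X=P[m];print("stand",np.round([X.min(0),X.max(0)]) if len(X) else 0)
E
```

```text
Traceback (most recent call last):
  File "h.py", line 19, in rect
    (c,(w,h),a)=cv2.minAreaRect(np.float32(pts)[:,:2])
                ~~~~~~~~~~~~~~~^^^^^^^^^^^^^^^^^^^^^^^
cv2.error: OpenCV(4.12.0) /io/opencv/modules/imgproc/src/convhull.cpp:143: error: (-215:Assertion failed) total >= 0 && (depth == CV_32F || depth == CV_32S) in function 'convexHull'
```

```bash
sed -i 's/np.float32(pts)\[:,:2\]/np.ascontiguousarray(np.float32(pts)[:,:2])/' h.py
cat > m.py <<'E'
from h import *
for c in ["top","side"]:
    im,P=cloud(c)
    for n in ["tray","plate","rail","rail_lips","bench_timer","dish_spare"]:
        r=models.cut_out(n,c)
        for q in r[:2]:
            m=q["pixels"];X=P[m];X=X[~np.isnan(X[:,0])]
            if len(X)>5: print(c,n,round(q["confidence"],2),len(X),rect(X),np.round(np.percentile(X[:,2],[5,50,95])))
    for nm,(x0,x1,y0,y1,z0,z1) in dict(rail=(400,540,-20,110,18,34),lug=(440,490,260,310,34,60),rim=(380,540,210,360,9,22)).items():
        with np.errstate(invalid='ignore'): m=(P[...,0]>x0)&(P[...,0]<x1)&(P[...,1]>y0)&(P[...,1]<y1)&(P[...,2]>z0)&(P[...,2]<z1)
        n,l,st,_=cv2.connectedComponentsWithStats(m.astype(np.uint8))
        if n>1:
            m=l==1+np.argmax(st[1:,4]);X=P[m];print(c,nm,len(X),rect(X),np.round(np.percentile(X[:,2],[5,50,95])))
    with np.errstate(invalid='ignore'): m=(P[...,0]>200)&(P[...,0]<400)&(P[...,1]>50)&(P[...,1]<330)&(P[...,2]>40)&(P[...,2]<300)
    X=P[m];print("stand",np.round([X.min(0),X.max(0)]) if len(X) else 0)
E
python3 m.py
```

```text
top tray 0.75 1127 [460.3 283.3 123.8  99.3 126.3] [ 5. 15. 19.]
top plate 0.86 1362 [460.5 283.3  95.   70.1 127. ] [ 9. 12. 46.]
top rail_lips 0.76 659 [460.2  60.6 104.9  35.2 150. ] [ 0. 28. 32.]
top bench_timer 0.9 979 [629.9  21.8  72.9  71.4  28.7] [ 9. 16. 20.]
top dish_spare 0.73 591 [579.7 158.8  58.2  54.6 179.5] [14. 17. 21.]
top dish_spare 0.55 1434 [459.  282.4  95.7  71.3 126.8] [ 9. 12. 46.]
top rail 574 [461.   59.7 103.1  29.9 153.2] [24. 28. 32.]
top lug 104 [459.9 282.8  35.9  11.7  36.5] [42. 47. 50.]
top rim 2264 [459.8 282.9 123.8  98.  126.3] [10. 14. 18.]
stand [[229.  51.  40.]
 [379. 217. 208.]]
side tray 0.84 853 [458.9 282.6 125.8  99.5 126.9] [ 3. 14. 17.]
side plate 0.74 960 [467.7  78.  105.7  69.9 154. ] [ 2. 26. 29.]
side plate 0.62 833 [474.7 293.7 118.8 103.8  33.4] [10. 12. 46.]
side rail 0.74 890 [460.6  60.6 102.8  32.8 154.5] [ 3. 26. 30.]
side rail_lips 0.85 911 [459.5  59.8  98.6  64.5 126.4] [ 2. 26. 29.]
side bench_timer 0.68 768 [562.8 -23.2 232.6  56.5  31.6] [ 3. 15. 18.]
side dish_spare 0.62 561 [585.7 165.9  79.1  61.6  46.6] [ 1. 16. 18.]
side rail 675 [461.   60.7 103.2  32.9 154. ] [20. 27. 30.]
side lug 109 [459.3 283.2  38.6  14.3  36.5] [36. 45. 48.]
side rim 1357 [459.3 283.  126.1 100.6 126.9] [10. 13. 17.]
stand [[229.  50.  40.]
 [379. 211. 205.]]
```

```bash
cat > plan.py <<'E'
from h import *
def plan(p,rpy,n=5,start=None):
    s=sense();R0=Ro.from_euler("xyz",s["tcp_rot"] if start is None else start[1],degrees=True);p0=np.array(s["tool_pos"] if start is None else start[0])
    R1=Ro.from_euler("xyz",rpy,degrees=True);w=(R0.inv()*R1).as_rotvec()/n;d=(np.array(p)-p0)/n
    for i in range(n):
        R=R0*Ro.from_rotvec(w*i);print(np.round(R.inv().apply(d),1).tolist(),np.round(w,4).tolist())
E
python3 - <<'E'
from plan import *
for c in ["side","top"]:
    im,P=cloud(c)
    with np.errstate(invalid='ignore'):
        for y in range(-80,640,40):
            o=[]
            for lo,hi in((30,100),(100,200),(200,600)):
                m=(abs(P[...,1]-y)<20)&(P[...,2]>lo)&(P[...,2]<hi)&(P[...,0]>150)&(P[...,0]<560)
                X=P[m][:,0];o.append((int(X.min()),int(X.max()),len(X)) if len(X)>3 else None)
            if any(o):print(c,y,o)
plan([460,283,130],[180,0,-143.5],10)
E
```

```text
side -80 [(479, 494, 264), (431, 547, 379), (433, 559, 2354)]
side -40 [None, None, (497, 554, 226)]
side 0 [(325, 355, 128), None, None]
side 40 [(322, 476, 301), (261, 286, 199), None]
side 80 [(262, 478, 461), (255, 310, 1124), None]
side 120 [(273, 378, 505), (239, 311, 417), (242, 264, 92)]
side 160 [(249, 344, 511), None, None]
side 200 [(228, 559, 743), None, (553, 559, 23)]
side 240 [(514, 559, 242), None, (552, 559, 18)]
side 280 [(443, 559, 400), (545, 559, 301), (553, 559, 41)]
side 320 [(512, 547, 457), (523, 559, 723), (536, 559, 214)]
side 360 [(510, 526, 210), (521, 539, 241), (533, 559, 503)]
side 400 [(518, 535, 8), (531, 535, 4), (517, 559, 916)]
side 440 [None, None, (464, 559, 1149)]
side 480 [None, None, (441, 510, 435)]
side 520 [None, None, (442, 503, 39)]
side 560 [None, None, (150, 178, 458)]
side 600 [None, None, (150, 166, 145)]
top -80 [(480, 496, 44), (430, 511, 167), (432, 559, 1869)]
top -40 [None, (476, 558, 277), (486, 559, 1143)]
top 0 [(326, 543, 78), (521, 559, 134), (521, 559, 152)]
top 40 [(321, 508, 331), (261, 285, 45), None]
top 80 [(288, 489,
[... 363 characters left out ...]
p 360 [(512, 526, 136), (521, 546, 207), (534, 559, 494)]
top 400 [(516, 559, 91), (528, 557, 57), (519, 559, 896)]
top 440 [None, None, (464, 559, 3233)]
top 480 [None, None, (441, 559, 4323)]
top 520 [None, None, (428, 559, 4101)]
top 560 [None, None, (433, 559, 806)]
[-38.0, -21.6, 10.1] [-0.0, -0.0, -0.0877]
[-35.9, -24.8, 10.1] [-0.0, -0.0, -0.0877]
[-33.6, -27.9, 10.1] [-0.0, -0.0, -0.0877]
[-31.0, -30.7, 10.1] [-0.0, -0.0, -0.0877]
[-28.2, -33.3, 10.1] [-0.0, -0.0, -0.0877]
[-25.2, -35.7, 10.1] [-0.0, -0.0, -0.0877]
[-22.0, -37.7, 10.1] [-0.0, -0.0, -0.0877]
[-18.6, -39.5, 10.1] [-0.0, -0.0, -0.0877]
[-15.1, -41.0, 10.1] [-0.0, -0.0, -0.0877]
[-11.4, -42.2, 10.1] [-0.0, -0.0, -0.0877]
```

Request:
apply_moves(
  rows=[
    [-38,-21.6,10,0,0,-0.0877],
    [-36,-24.8,10,0,0,-0.0877],
    [-33.6,-28,10,0,0,-0.0877],
    [-31,-30.7,10,0,0,-0.0877],
    [-28.2,-33.3,10,0,0,-0.0877],
  ],
  fingers=50,
  grip_force=100,
)

```text
time: 2.28
tool_pos: [302.2, 431.8, 181.2]
tcp_rot: [180.0, 0.0, -168.4]
ft_force: [0.9, 0.6, 0.6]
finger_gap: 49.8
grip_force: 0.0
```

Request:
apply_moves(
  rows=[
    [-25.2,-35.7,10,0,0,-0.0877],
    [-22,-37.7,10,0,0,-0.0877],
    [-18.6,-39.5,10,0,0,-0.0877],
    [-15,-41,10,0,0,-0.0877],
    [-11.4,-42.2,10,0,0,-0.0877],
  ],
)

```text
time: 2.9
tool_pos: [461.0, 281.8, 131.2]
tcp_rot: [-180.0, 0.0, -143.3]
ft_force: [0.4, 0.8, 0.1]
finger_gap: 50.0
grip_force: 0.0
```

Request:
apply_moves(
  rows=[
    [0,0,0,0,0,0],
    [0,0,0,0,0,0],
    [0,0,0,0,0,0],
    [0,0,0,0,0,0],
    [0,0,0,0,0,0],
  ],
)

```text
time: 3.52
tool_pos: [459.7, 283.4, 131.6]
tcp_rot: [-180.0, 0.0, -143.4]
ft_force: [-0.2, 0.1, -0.1]
finger_gap: 50.1
grip_force: 0.0
```

Run:
```python
from plan import *
s=sense();print(s["time"],s["tool_pos"],s["tcp_rot"],s["finger_gap"],s["joint_pos"],s["ft_force"])
im,P=cloud("wrist");cv2.imwrite("pics/w1.png",im[:,:,::-1])
for nm,(x0,x1,y0,y1,z0,z1) in dict(lug=(430,490,250,320,36,60),rim=(380,540,210,360,13.5,24)).items():
    with np.errstate(invalid='ignore'): m=(P[...,0]>x0)&(P[...,0]<x1)&(P[...,1]>y0)&(P[...,1]<y1)&(P[...,2]>z0)&(P[...,2]<z1)
    n,l,st,_=cv2.connectedComponentsWithStats(m.astype(np.uint8))
    if n>1:
        m=l==1+np.argmax(st[1:,4]);X=P[m];print(nm,len(X),rect(X),np.round(np.percentile(X[:,2],[5,50,95])))
plan([460,283,18],[180,0,-143.5],5)
```

```text
3.525 [459.68257522 283.38936158 131.55280846] [-1.79995809e+02  2.53987688e-02 -1.43443202e+02] 50.085914098806036 [ 2.62125919e+01  2.20935675e+00  1.01453317e+02  4.50272951e-04
  7.63115881e+01 -1.00344312e+02] [-0.24061402  0.1028173  -0.08716531]
lug 761 [460.9 283.4  35.8  11.6  36.5] [45. 48. 50.]
rim 6151 [461.  283.7 124.2  97.4 126.4] [15. 17. 18.]
[-0.0, -0.1, 22.7] [-0.0, 0.0, 0.0002]
[-0.0, -0.1, 22.7] [-0.0, 0.0, 0.0002]
[-0.0, -0.1, 22.7] [-0.0, 0.0, 0.0002]
[-0.0, -0.1, 22.7] [-0.0, 0.0, 0.0002]
[-0.0, -0.1, 22.7] [-0.0, 0.0, 0.0002]
```

View pics/w1.png

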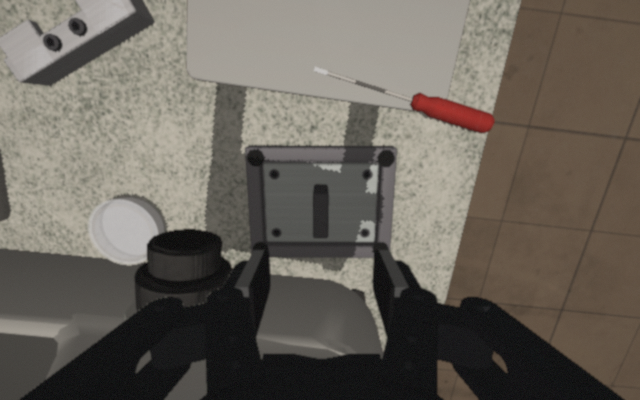

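The lug is at (320,210), squarely between the open fingers; the knob at (185,260) is clear of them. Descending.

Request:
apply_moves(
  rows=[
    [-0.8,-0.5,30,0,0,0],
    [0,0,30,0,0,0],
    [0,0,26,0,0,0],
    [0,0,18,0,0,0],
    [0,0,9.5,0,0,0],
  ],
)

```text
time: 4.2
tool_pos: [460.5, 282.8, 16.9]
tcp_rot: [180.0, -0.1, -143.5]
ft_force: [-0.4, -0.3, -0.2]
finger_gap: 50.0
grip_force: 0.0
```

Request:
apply_moves(
  rows=[
    [0,0,0,0,0,0],
    [0,0,0,0,0,0],
    [0,0,0,0,0,0],
    [0,0,0,0,0,0],
    [0,0,0,0,0,0],
  ],
)

```text
time: 4.82
tool_pos: [461.1, 283.0, 18.1]
tcp_rot: [-180.0, 0.0, -143.5]
ft_force: [-0.4, 0.0, -0.2]
finger_gap: 50.2
grip_force: 0.0
```

Request:
apply_moves(
  rows=[
    [0,0,0,0,0,0],
    [0,0,0,0,0,0],
    [0,0,0,0,0,0],
    [0,0,0,0,0,0],
    [0,0,0,0,0,0],
  ],
  fingers=0,
  grip_force=100,
)

```text
time: 5.45
tool_pos: [460.9, 283.0, 18.0]
tcp_rot: [180.0, 0.0, -143.5]
ft_force: [-3.0, -1.4, 5.6]
finger_gap: 10.1
grip_force: 98.5
```

Request:
apply_moves(
  rows=[
    [0,0,-3,0,0,0],
    [0,0,-8,0,0,0],
    [0,0,-14,0,0,0],
    [0,0,-20,0,0,0],
    [0,0,-20,0,0,0],
  ],
)

```text
time: 6.08
tool_pos: [461.0, 282.9, 84.2]
tcp_rot: [-180.0, 0.0, -143.5]
ft_force: [0.2, -0.2, -6.6]
finger_gap: 10.5
grip_force: 97.4
```

Request:
apply_moves(
  rows=[
    [0,0,-20,0,0,0],
    [0,0,-15,0,0,0],
    [0,0,-5,0,0,0],
    [0,0,0,0,0,0],
    [0,0,0,0,0,0],
  ],
)

```text
time: 6.7
tool_pos: [460.3, 282.6, 121.8]
tcp_rot: [180.0, -0.1, -143.5]
ft_force: [0.4, -0.4, -6.5]
finger_gap: 10.5
grip_force: 97.4
```

Run:
```python
from plan import *
s=sense();print(s["time"],s["tool_pos"],s["tcp_rot"],s["finger_gap"],s["ft_force"],s["grip_force"])
import cv2
im,P=cloud("side");cv2.imwrite("pics/s2.png",cv2.resize(im[100:320,100:420,::-1],None,fx=2.4,fy=2.4))
# rail from wrist & top & side
for c in ["wrist","top","side"]:
    im,P=cloud(c)
    with np.errstate(invalid='ignore'): m=(P[...,0]>400)&(P[...,0]<540)&(P[...,1]>-20)&(P[...,1]<115)&(P[...,2]>20)&(P[...,2]<34)
    n,l,st,_=cv2.connectedComponentsWithStats(m.astype(np.uint8))
    if n>1:
        m=l==1+np.argmax(st[1:,4]);X=P[m];print(c,len(X),rect(X),np.round(np.percentile(X[:,2],[5,50,95])))
```

```text
6.7 [460.28692221 282.58639462 121.78812983] [ 1.79983947e+02 -9.48523703e-02 -1.43491992e+02] 10.527022846872326 [ 0.35490491 -0.36998277 -6.53894914] 97.37931847572327
wrist 5687 [461.7  60.7 104.3  31.7 153.1] [22. 28. 32.]
top 566 [460.9  59.7 102.9  30.  153.1] [25. 28. 32.]
side 648 [461.1  61.  103.1  33.4 153.5] [21. 27. 31.]
```

View pics/s2.png

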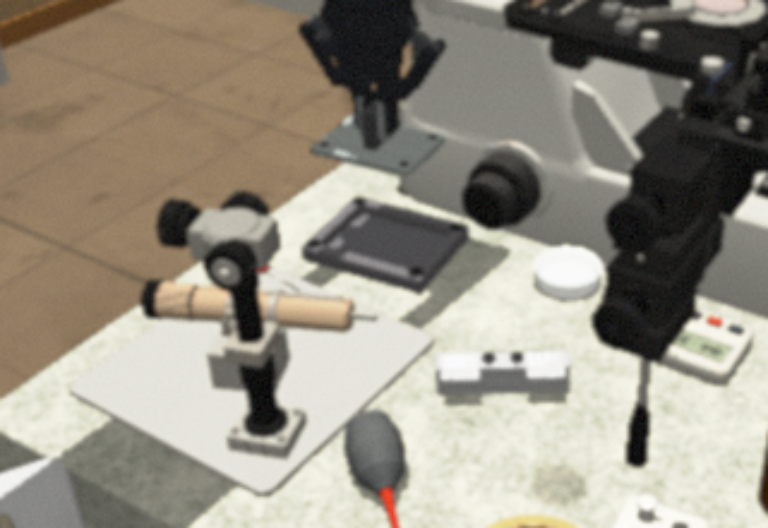

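The plate hangs level from the lug at crop (375,145), above the empty tray. The route to the rail at (500,370) is clear, so next I check clearance to the manipulator at about (650,260).

```bash
cat >> plan.py <<'E'
O=np.array([438.3,14.7,0]);YAW=153.2
def tcp(e,z,th,yr=0,O=O,YAW=YAW):
    a=np.radians(YAW-90);rx=np.array([np.cos(a),np.sin(a),0]);ry=np.array([-np.sin(a),np.cos(a),0])
    rpy=[180+th,0,YAW];R=Ro.from_euler("xyz",rpy,degrees=True)
    return O+rx*e+ry*yr+[0,0,z]-R.apply([0,48,14]),rpy
E
python3 - <<'E'
from plan import *
a=np.radians(YAW-90)
for c in ["side","top"]:
    im,P=cloud(c);X=P.reshape(-1,3);X=X[~np.isnan(X[:,0])]
    q=X-O;rx=q[:,0]*np.cos(a)+q[:,1]*np.sin(a);ry=-q[:,0]*np.sin(a)+q[:,1]*np.cos(a)
    for lo in list(range(20,440,40)):
        m=(X[:,2]>lo)&(X[:,2]<lo+40)&(X[:,1]<0)&(X[:,0]>380)
        o=[]
        for b in range(-100,61,20):
            k=m&(abs(ry-b)<10)&(rx>-160)
            o.append(int(rx[k].max()) if k.sum()>2 else None)
        print(c,lo,o)
for args in [(28,90,20),(28,6,20),(46,4,20),(46,0,0)]:
    p,r=tcp(*args);print(args,np.round(p,1),r)
plan(*tcp(28,90,20),10)
E
```

```text
side 20 [-60, -62, -109, -100, -93, -94, -103, None, None]
side 60 [-61, -58, None, None, None, None, None, None, None]
side 100 [-62, -59, None, None, None, None, None, None, None]
side 140 [-61, -82, -74, None, None, None, None, None, None]
side 180 [-63, -80, -63, -102, None, None, None, None, None]
side 220 [-58, -71, -69, None, None, None, None, None, None]
side 260 [-3, -36, -65, None, None, None, None, None, None]
side 300 [-18, None, None, None, None, None, None, None, None]
side 340 [None, None, None, None, None, None, None, None, None]
side 380 [None, None, None, None, None, None, None, None, None]
side 420 [None, None, None, None, None, None, None, None, None]
top 20 [-56, -54, -110, -101, -97, -96, -102, None, None]
top 60 [18, -55, None, None, None, None, None, None, None]
top 100 [None, None, None, None, None, None, None, None, None]
top 140 [29, 15, -46, None, None, None, None, None, None]
top 180 [30, 16, -53, -99, None, None, None, None, None]
top 220 [24, -33, -56, None, None, None, None, None, None]
top 260 [-4, -34, -65, None, None, None, None, None, None]
top 300
[... 172 characters left out ...]
e, None]
top 420 [None, None, None, None, None, None, None, None, None]
(28, 90, 20) [432.7   3.7 119.6] [200, 0, 153.2]
(28, 6, 20) [432.7   3.7  35.6] [200, 0, 153.2]
(46, 4, 20) [440.9  19.8  33.6] [200, 0, 153.2]
(46, 0, 0) [437.4  12.9  14. ] [180, 0, 153.2]
[18.9, -20.8, 0.3] [0.0312, 0.0192, 0.1093]
[16.5, -22.7, 1.3] [0.0312, 0.0192, 0.1093]
[13.9, -24.3, 2.3] [0.0312, 0.0192, 0.1093]
[11.1, -25.6, 3.4] [0.0312, 0.0192, 0.1093]
[8.1, -26.5, 4.4] [0.0312, 0.0192, 0.1093]
[5.1, -27.1, 5.3] [0.0312, 0.0192, 0.1093]
[2.0, -27.3, 6.2] [0.0312, 0.0192, 0.1093]
[-1.1, -27.1, 7.1] [0.0312, 0.0192, 0.1093]
[-4.1, -26.6, 7.9] [0.0312, 0.0192, 0.1093]
[-7.2, -25.7, 8.6] [0.0312, 0.0192, 0.1093]
```

Request:
apply_moves(
  rows=[
    [10,-12,0.3,0.0312,0.0192,0.1093],
    [17,-23,1.3,0.0312,0.0192,0.1093],
    [14,-24.3,2.3,0.0312,0.0192,0.1093],
    [11,-25.6,3.4,0.0312,0.0192,0.1093],
    [8,-26.5,4.4,0.0312,0.0192,0.1093],
  ],
)

```text
time: 7.62
tool_pos: [448.6, 154.4, 121.4]
tcp_rot: [-170.0, -2.8, -175.3]
ft_force: [0.3, -0.5, -6.2]
finger_gap: 10.6
grip_force: 97.7
```

Request:
apply_moves(
  rows=[
    [5,-27,5.3,0.0312,0.0192,0.1093],
    [2,-27.3,6.2,0.0312,0.0192,0.1093],
    [-1,-27,7.1,0.0312,0.0192,0.1093],
    [-4,-26.6,7.9,0.0312,0.0192,0.1093],
    [-7,-20,7,0.0312,0.0192,0.1093],
  ],
)

```text
time: 8.25
tool_pos: [436.7, 20.6, 119.6]
tcp_rot: [-160.1, 0.1, 153.0]
ft_force: [0.6, 1.0, -5.2]
finger_gap: 10.6
grip_force: 97.9
```

Request:
apply_moves(
  rows=[
    [0,0,0,0,0,0],
    [0,0,0,0,0,0],
    [0,0,0,0,0,0],
    [0,0,0,0,0,0],
    [0,0,0,0,0,0],
  ],
)

```text
time: 8.88
tool_pos: [436.6, 21.6, 119.6]
tcp_rot: [-160.1, 0.0, 153.3]
ft_force: [0.5, 0.2, -6.2]
finger_gap: 10.5
grip_force: 97.9
```

Run:
```python
from plan import *
s=sense();print(s["time"],s["tool_pos"],s["tcp_rot"],s["finger_gap"],s["ft_force"],s["grip_force"],s["wrist_torque"],s["joint_pos"])
im,P=cloud("wrist");cv2.imwrite("pics/w3.png",im[:,:,::-1])
with np.errstate(invalid='ignore'): m=(P[...,0]>400)&(P[...,0]<540)&(P[...,1]>-20)&(P[...,1]<115)&(P[...,2]>23)&(P[...,2]<34)
n,l,st,_=cv2.connectedComponentsWithStats(m.astype(np.uint8))
for i in np.argsort(-st[1:,4])[:2]+1:
    X=P[l==i];print(len(X),rect(X),np.round(np.percentile(X[:,2],[5,50,95])))
for n in ["rail","rail_lips","plate_edge_a"]:
    print(n,[(np.round(r["xyz"],1).tolist(),round(r["confidence"],2)) for r in models.place_of(n,"wrist")[:3]])
print(s["time"]);plan(*tcp(28,50,20))
```

```text
8.875 [436.59394059  21.5725926  119.59513072] [-1.60065094e+02  1.86114953e-02  1.53258477e+02] 10.513392373591389 [ 0.48289515  0.21435213 -6.22107445] 97.92112469673157 [ 0.48678198 -0.27496448  0.01682874] [  9.31935061  -0.31589955 107.75946997 -16.07772508  84.80360238
 -50.74171307]
4579 [462.3  60.2 104.1  30.  153.2] [27. 29. 32.]
rail [([583.4, 160.7, 0.7], 0.31)]
rail_lips [([462.0, 50.6, 23.2], 0.75)]
plate_edge_a [([413.7, -19.7, 121.0], 0.81), ([453.3, 52.8, 86.5], 0.73)]
8.875
[-0.9, -0.6, 8.7] [0.0002, 0.0001, 0.0001]
[-0.9, -0.6, 8.7] [0.0002, 0.0001, 0.0001]
[-0.9, -0.6, 8.7] [0.0002, 0.0001, 0.0001]
[-0.9, -0.6, 8.7] [0.0002, 0.0001, 0.0001]
[-0.9, -0.6, 8.7] [0.0002, 0.0001, 0.0001]
```

View pics/w3.png

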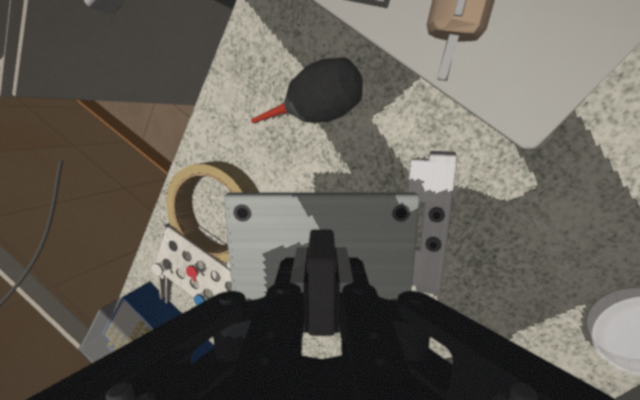

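The plate is tilted in hand, its near edge running from (228,195) to (418,195), and the rail is to the right at (435,160–290). I check how the plate sits in the hand while lowering.

```bash
sed -i 's/^O=.*;YAW/O=np.array([439.1,14.6,0]);YAW/' plan.py
python3 - <<'E'
from plan import *
s=sense();R=Ro.from_euler("xyz",s["tcp_rot"],degrees=True)
im,P=cloud("wrist");q=R.inv().apply((P.reshape(-1,3)-s["tool_pos"]));q=q[~np.isnan(q[:,0])]
k=q[(abs(q[:,1])<60)&(abs(q[:,2]-6)<5)&(q[:,0]>12)&(q[:,0]<60)]
print(len(k),k.min(0),k.max(0),np.percentile(k,[1,99],axis=0))
A=np.c_[k[:,:2],np.ones(len(k))];print(np.linalg.lstsq(A,k[:,2],rcond=None)[0])
plan(*tcp(30,8,20))
p,r=tcp(30,8,20);print(p);plan(*tcp(46.5,3,20),start=(p,r))
E
```

```text
8492 [ 12.00016513 -48.45902884   1.06400375] [34.34644051 47.58022345 10.99534617] [[ 12.28678558 -47.0422007    3.97920636]
 [ 34.02655349  46.09099492  10.159034  ]]
[ 4.19848139e-02 -2.71416800e-04  4.72807824e+00]
[-1.1, 2.7, 16.4] [0.0002, 0.0001, 0.0001]
[-1.1, 2.7, 16.4] [0.0002, 0.0001, 0.0001]
[-1.1, 2.7, 16.4] [0.0002, 0.0001, 0.0001]
[-1.1, 2.8, 16.4] [0.0002, 0.0001, 0.0001]
[-1.1, 2.8, 16.4] [0.0002, 0.0001, 0.0001]
[434.44831274   5.39122443  37.57266357]
[0.0, 3.4, -0.2] [0.0, 0.0, 0.0]
[0.0, 3.4, -0.2] [0.0, 0.0, 0.0]
[0.0, 3.4, -0.2] [0.0, 0.0, 0.0]
[0.0, 3.4, -0.2] [0.0, 0.0, 0.0]
[0.0, 3.4, -0.2] [0.0, 0.0, 0.0]
```

Request:
apply_moves(
  rows=[
    [-3,-8,2.8,0,0,0],
    [-2.5,-6.4,2.2,0,0,0],
    [0,8.2,22.6,0,0,0],
    [0,8.2,22.6,0,0,0],
    [0,6,16.5,0,0,0],
  ],
)

```text
time: 9.75
tool_pos: [434.2, 4.7, 53.1]
tcp_rot: [-160.0, -0.0, 153.2]
ft_force: [-0.2, -0.4, -6.6]
finger_gap: 10.6
grip_force: 97.9
```

Request:
apply_moves(
  rows=[
    [0,3.5,9.5,0,0,0],
    [0,2,5.7,0,0,0],
    [0,0,0,0,0,0],
    [0,0,0,0,0,0],
    [0,0,0,0,0,0],
  ],
)

```text
time: 10.38
tool_pos: [435.2, 5.3, 38.5]
tcp_rot: [-160.1, 0.1, 153.2]
ft_force: [0.1, 0.6, -5.8]
finger_gap: 10.2
grip_force: 97.9
```

```bash
cat > st.py <<'E'
from plan import *
s=sense();R=Ro.from_euler("xyz",s["tcp_rot"],degrees=True);a=np.radians(YAW-90)
E=R.apply([0,48,14])+s["tool_pos"]-O;print("t",s["time"],"E rail x,y,z",np.round([E[0]*np.cos(a)+E[1]*np.sin(a),-E[0]*np.sin(a)+E[1]*np.cos(a),E[2]],2),np.round(s["tcp_rot"],2),s["ft_force"],s["wrist_torque"],s["finger_gap"])
E
python3 - <<'E'
from st import *
im,P=cloud("side");cv2.imwrite("pics/s4.png",cv2.resize(im[190:320,230:420,::-1],None,fx=4,fy=4,interpolation=cv2.INTER_CUBIC))
plan(*tcp(46.5,3,20))
E
```

```text
t 10.375 E rail x,y,z [30.26 -0.71  9.04] [-1.6009e+02  7.0000e-02  1.5323e+02] [ 0.1232762   0.56159729 -5.83168909] [ 0.52254105 -0.27636724 -0.03384036] 10.230012222253599
[0.1, 3.5, -0.0] [0.0003, 0.0002, 0.0]
[0.1, 3.5, -0.0] [0.0003, 0.0002, 0.0]
[0.1, 3.5, -0.0] [0.0003, 0.0002, 0.0]
[0.1, 3.5, -0.0] [0.0003, 0.0002, 0.0]
[0.1, 3.5, -0.0] [0.0003, 0.0002, 0.0]
```

View pics/s4.png

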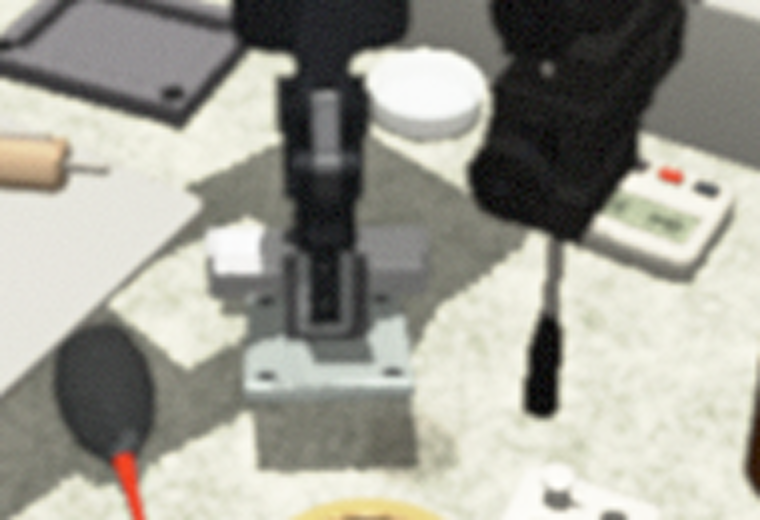

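The plate, at crop (330,350), faces the rail squarely, with its low edge just in front of the lips. Sliding it in.

Request:
apply_moves(
  rows=[
    [0,3.5,0,0,0,0],
    [0,3.5,0,0,0,0],
    [0,3.5,0,0,0,0],
    [0,3.5,0,0,0,0],
    [0,2.5,0,0,0,0],
  ],
)

```text
time: 11.05
tool_pos: [441.7, 19.2, 32.2]
tcp_rot: [-160.0, 0.0, 153.2]
ft_force: [-1.3, -2.0, -4.0]
finger_gap: 10.2
grip_force: 98.0
```

Request:
apply_moves(
  rows=[
    [0,0.3,0.9,0,0,0],
    [0,0.2,0.5,0,0,0],
    [0,0,0,0,0,0],
    [0,0,0,0,0,0],
    [0,0,0,0,0,0],
  ],
)

```text
time: 11.68
tool_pos: [441.6, 19.0, 30.9]
tcp_rot: [-160.1, 0.0, 153.2]
ft_force: [0.9, 0.4, -6.2]
finger_gap: 10.5
grip_force: 98.1
```

```bash
python3 st.py
```

```text
t 11.675 E rail x,y,z [45.42 -0.27  1.35] [-1.6006e+02  2.0000e-02  1.5322e+02] [ 0.88715639  0.41962893 -6.18078707] [ 0.4482198  -0.2459651   0.03649454] 10.499563164521463
```

Request:
apply_moves(
  rows=[
    [0,0.5,0.2,0,0,0],
    [0,0.5,0.3,0,0,0],
    [0,0.1,0.4,0,0,0],
    [0,0.1,0.4,0,0,0],
    [0,0,0,0,0,0],
  ],
)

```text
time: 12.3
tool_pos: [441.7, 19.3, 29.4]
tcp_rot: [-160.0, 0.0, 153.2]
ft_force: [-3.5, -4.4, -1.3]
finger_gap: 10.4
grip_force: 98.7
```

```bash
python3 st.py
```

```text
t 12.3 E rail x,y,z [45.69 -0.24 -0.15] [-1.6000e+02  1.0000e-02  1.5321e+02] [-3.53365106 -4.43409387 -1.26943388] [-0.39425144  0.31065674 -0.05307735] 10.430230264919114
```

The low edge rests on the table under the lips: the vertical load dropped by 5 N and the stop pushes back lightly. Pivoting down.

Request:
apply_moves(
  rows=[
    [0,-0.6,1.1,-0.0233,0,0],
    [0,-0.31,1.1,-0.0233,0,0],
    [0,-0.31,1.1,-0.0233,0,0],
    [0,-0.31,1.1,-0.0233,0,0],
    [0,-0.31,1.1,-0.0233,0,0],
  ],
)

```text
time: 12.92
tool_pos: [440.6, 16.8, 24.5]
tcp_rot: [-166.9, 0.0, 153.2]
ft_force: [-0.8, 0.1, -4.9]
finger_gap: 10.5
grip_force: 98.4
```

```bash
python3 st.py
```

```text
t 12.925 E rail x,y,z [46.17 -0.34 -0.08] [-1.6685e+02  3.0000e-02  1.5322e+02] [-0.822875    0.13797573 -4.8502796 ] [ 0.27104815 -0.06055725 -0.02255286] 10.525113872790934
```

Request:
apply_moves(
  rows=[
    [0,-0.2,1.3,-0.0233,0,0],
    [0,-0.31,1.1,-0.0233,0,0],
    [0,-0.31,1.1,-0.0233,0,0],
    [0,-0.31,1.1,-0.0233,0,0],
    [0,-0.31,1.1,-0.0233,0,0],
  ],
)

```text
time: 13.55
tool_pos: [439.4, 14.4, 19.2]
tcp_rot: [-173.5, 0.0, 153.2]
ft_force: [0.8, 1.0, -2.3]
finger_gap: 10.6
grip_force: 98.6
```

```bash
python3 st.py
```

```text
t 13.55 E rail x,y,z [46.11 -0.36 -0.14] [-1.7351e+02  3.0000e-02  1.5322e+02] [ 0.81974159  1.01231436 -2.33209503] [ 0.43945188 -0.09818794  0.01592034] 10.639416081160908
```

Request:
apply_moves(
  rows=[
    [0,-0.31,1.1,-0.023,0,0],
    [0,-0.31,1.1,-0.023,0,0],
    [0,-0.31,1.1,-0.023,0,0],
    [0,-0.31,1.1,-0.023,0,0],
    [0,-0.31,1.1,-0.023,0,0],
  ],
)

```text
time: 14.18
tool_pos: [438.6, 12.7, 14.0]
tcp_rot: [179.9, 0.0, 153.2]
ft_force: [-3.0, 5.6, 11.6]
finger_gap: 10.8
grip_force: 100.9
```

Request:
apply_moves(
  rows=[
    [0,0,0,0,0,0],
    [0,0,0,0,0,0],
    [0,0,0,0,0,0],
    [0,0,0,0,0,0],
    [0,0,0,0,0,0],
  ],
)

```text
time: 14.8
tool_pos: [438.5, 12.4, 14.0]
tcp_rot: [-180.0, 0.0, 153.2]
ft_force: [-3.0, -3.4, 4.5]
finger_gap: 10.5
grip_force: 99.5
```

Run:
```python
from st import *
im,P=cloud("side");cv2.imwrite("pics/s5.png",cv2.resize(im[190:320,230:420,::-1],None,fx=4,fy=4,interpolation=cv2.INTER_CUBIC))
```

```text
t 14.8 E rail x,y,z [ 4.578e+01 -4.300e-01 -2.000e-02] [-1.7996e+02  3.0000e-02  1.5323e+02] [-3.01283254 -3.36673436  4.47721688] [-0.45682711  0.46553863 -0.05492332] 10.532942489946372
```

View pics/s5.png

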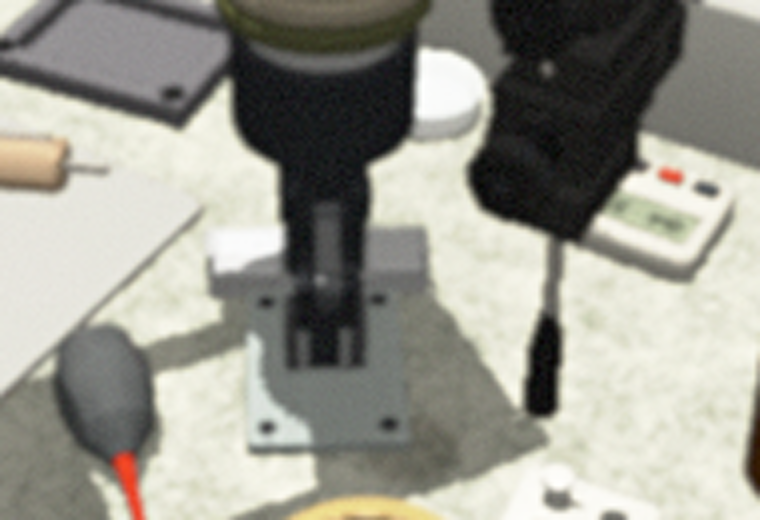

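The plate lies flat at crop (328,370), with its far edge under both lips and roughly centred along the rail. Releasing.

Request:
apply_moves(
  rows=[
    [0,0,0,0,0,0],
    [0,0,0,0,0,0],
    [0,0,0,0,0,0],
    [0,0,0,0,0,0],
    [0,0,0,0,0,0],
  ],
  fingers=28,
)

```text
time: 15.48
tool_pos: [438.4, 12.8, 13.8]
tcp_rot: [-180.0, 0.0, 153.2]
ft_force: [0.4, -0.5, -0.3]
finger_gap: 27.7
grip_force: 0.0
```

```bash
python3 st.py
```

```text
t 15.475 E rail x,y,z [46.03 -0.19 -0.24] [-1.7999e+02  1.0000e-02  1.5322e+02] [ 0.35980687 -0.53285875 -0.27300992] [-0.04202673 -0.04993531  0.02747096] 27.70960473885289
```

Request:
apply_moves(
  rows=[
    [0,0,-6,0,0,0],
    [0,0,-14,0,0,0],
    [0,0,-20,0,0,0],
    [0,0,-20,0,0,0],
    [0,0,-10,0,0,0],
  ],
)

```text
time: 16.1
tool_pos: [439.6, 12.6, 86.0]
tcp_rot: [179.9, 0.2, 153.2]
ft_force: [0.2, -0.3, -0.3]
finger_gap: 28.1
grip_force: 0.0
```

Request:
apply_moves(
  rows=[
    [0,15,-10,0,0,0],
    [0,25,-10,0,0,0],
    [0,25,-10,0,0,0],
    [0,25,-10,0,0,0],
    [0,10,0,0,0,0],
  ],
)

```text
time: 16.73
tool_pos: [484.4, 103.7, 124.5]
tcp_rot: [180.0, 0.1, 153.3]
ft_force: [0.1, -0.3, -0.1]
finger_gap: 28.0
grip_force: 0.0
```

Request:
apply_moves(
  rows=[
    [0,0,0,0,0,0],
    [0,0,0,0,0,0],
    [0,0,0,0,0,0],
    [0,0,0,0,0,0],
    [0,0,0,0,0,0],
  ],
)

```text
time: 17.35
tool_pos: [483.4, 101.7, 123.8]
tcp_rot: [-180.0, 0.0, 153.2]
ft_force: [0.8, -0.5, 1.1]
finger_gap: 27.8
grip_force: 0.0
```

Run:
```python
from st import *
a=np.radians(YAW-90)
for c in ["side","top","wrist"]:
    im,P=cloud(c)
    if c!="wrist":cv2.imwrite(f"pics/{c}6.png",cv2.resize(im[190:320,230:420,::-1] if c=="side" else im[180:310,290:480,::-1],None,fx=4,fy=4,interpolation=cv2.INTER_CUBIC))
    q=P-O;rx=q[...,0]*np.cos(a)+q[...,1]*np.sin(a);ry=-q[...,0]*np.sin(a)+q[...,1]*np.cos(a);z=P[...,2]
    with np.errstate(invalid='ignore'):
        for nm,m in dict(plate=(abs(rx)<70)&(abs(ry)<60)&(z>4.5)&(z<13),lug=(abs(rx)<20)&(abs(ry)<30)&(z>35)&(z<52),rail=(rx>25)&(rx<90)&(abs(ry)<70)&(z>22)&(z<34)).items():
            n,l,st,_=cv2.connectedComponentsWithStats(m.astype(np.uint8))
            if n>1:
                k=l==1+np.argmax(st[1:,4]);X=np.stack([rx[k],ry[k],z[k]],-1)
                print(c,nm,len(X),np.round(np.percentile(X,[1,50,99],axis=0),1).tolist(),rect(X))
            if nm=="plate" and n>1:
                A=np.c_[X[:,:2],np.ones(len(X))];print(" slope",np.round(np.linalg.lstsq(A,X[:,2],rcond=None)[0],3))
```

```text
t 17.35 E rail x,y,z [145.74  -0.3  109.8 ] [-1.7999e+02  2.0000e-02  1.5319e+02] [ 0.77362018 -0.52413887  1.09228938] [ 0.01465661 -0.00646604 -0.01064832] 27.769596636818388
side plate 1336 [[-50.2, -36.0, 4.7], [-13.4, 2.1, 7.3], [50.0, 44.0, 12.4]] [ -0.3   0.6 105.7 102.9   1.3]
 slope [ 5.000e-03 -0.000e+00  7.459e+00]
side lug 159 [[-9.4, -17.2, 35.3], [-6.0, 0.7, 42.3], [3.6, 16.6, 44.6]] [-3.3 -0.8 34.7 13.9 88.7]
side rail 614 [[35.6, -49.0, 22.2], [50.7, 2.6, 27.1], [66.3, 52.3, 31.7]] [ 50.9   1.4 103.   32.4  90. ]
top plate 316 [[-51.3, -5.8, 4.7], [-31.6, 21.6, 8.3], [10.6, 34.3, 12.4]] [-27.3  27.9  79.1  38.3  32.2]
 slope [ 7.000e-03 -9.000e-03  8.657e+00]
top lug 3 [[-8.2, 16.0, 38.8], [-7.1, 16.8, 39.1], [-5.2, 17.7, 43.4]] [-6.7 16.9  3.5  0.1 28.7]
top rail 5 [[35.6, 45.8, 26.3], [37.3, 47.6, 27.8], [40.3, 48.5, 32.1]] [38.  47.6  4.2  2.3 27.8]
wrist plate 6737 [[-49.1, -35.1, 6.8], [2.1, 3.6, 8.7], [42.8, 33.2, 10.6]] [-3.1 -1.  94.9 69.8  0.3]
 slope [ 1.000e-03 -2.000e-03  8.676e+00]
wrist lug 947 [[-7.6, -18.2, 35.5], [-0.2, 0.3, 44.2], [4.0, 16.6, 45.9]] [-2.1 -1.  35.4 12.6 90.6]
wrist rail 3807 [[36.8, -45.1, 23.7], [53.5, 12.8, 28.7], [66.1, 50.8, 33.4]] [ 51.1   1.7 100.3  30.3  89.9]
```

View pics/side6.png

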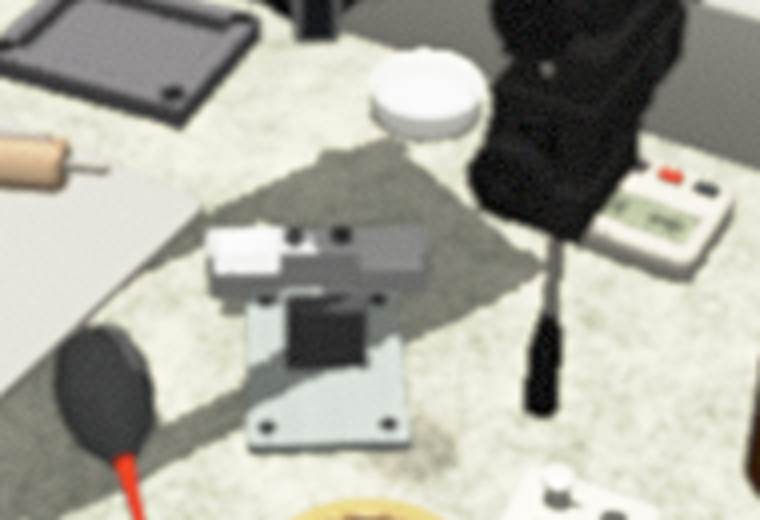

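View pics/top6.png

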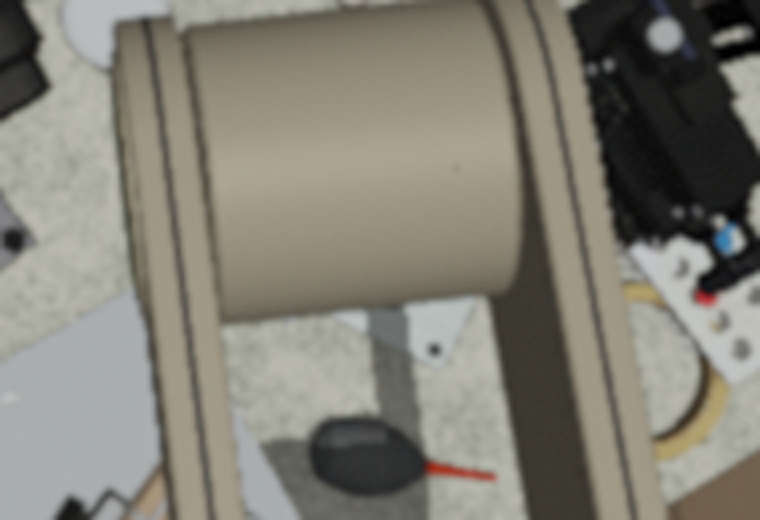

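The side view shows the plate flat at (328,370), its edge under both lips and about 2 mm off centre along the rail, with nothing else moved. In the top view the arm hides most of the rail, but the gripper is clear of it. Handing in.

```bash
python3 -c "
from bench import job;print(job.hand_in())"
```

```text
the job is handed in; nothing more can be done
None
```

The plate lies flat on the table, its edge under both lips by about 9–10 mm and centred along the rail to about 2 mm; it is released and the job is handed in at about 17.5 s, with the timer and dish untouched.

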